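Open the squeeze-tab baking tub

ROBOT

A 6-joint arm with a two-finger parallel gripper is mounted at the origin on the work surface. World frame = base frame: x ahead of the robot, y to its left, z up, the work surface at z = 0. Lengths are in m, angles in rad, forces in N, time in s.
With the tool pointing down it reaches from about 0.425 to 0.95 m from the base axis. Payload 3.5 kg.
Tool frame: the origin (TCP) lies on the centre line of the jaws, within the pads' length; the fingertips stand 14 mm ahead of it and the grasp point (between the pads) lies 5 mm behind it (ctrl.finger_overhang is the distance from the TCP to the fingertips, in m); z points along the fingers, y is the line along which they close (so a half turn about z gives the same grasp; the last joint's range is limited). The gripper opens to 85 mm and grips with 20 to 120 N. Pads are 22 mm wide; open, the fingers measure 114 mm over their backs; the gripper's body (76 mm by 85 mm) begins 54 mm behind the grasp point. The pads swing forward as they close: fully open they stand 13 mm farther back than shut.
Start: joints at [-0.15, 0.286, 1.577, -0, 1.279, -0.15], TCP at [0.675, 0, 0.245] pointing down, gripper open.
Joint ranges: [-2.77, 2.77], [-0.9, 2.22], [0.21, 2.48], [-1.53, 4.67], [0.24, 2.81], [-2.84, 2.84]. Speed limits (rad/s): [2.79, 2.79, 3.14, 3.14, 3.14, 3.14].

INTERFACE

Orientations are given as a unit quaternion [x, y, z, w].
In Python, from plant import ctrl gives the robot as it stands.
- The arm moves only by the tool send_rows, never from a script. Its argument "moves" is text: rows parted by semicolons, each of 7 numbers parted by spaces: the turn, a rotation vector about the tool's x, y, z in units of 360 degrees (1.0 is 360 degrees), then the shift along the tool's x, y, z in units of 20 cm (1.0 is 20 cm), then the gripper's target within -1 to 1 (fully open at 1, half-way at 0, shut at -1). A call has 1 to 12 rows; each row is the pose to reach, as a shift and turn from the pose commanded when the call began, along the tool's axes at that moment, turning the shorter way round; what a row does not reach only later rows make up. A row lasts 1/8 s, in which the tool goes at most 62.5 mm and 10.7 degrees, less where a joint would pass 70% of its speed; a pose out of reach is approached as far as the arm can. A call with a number of a shift or a turn outside -1 to 1 is refused whole. A call with a gripper value outside its range is refused whole. The fingers move at their own pace and stop on an object; "newtons" is the grip in N (left out, the last holds). Time passes only in rows, so rows that repeat a pose let the fingers close. It gives the time, the measured TCP pose, the force, the opening and the grip force at its end, in the units of the state.
- ctrl.get_state(): the state, without advancing time (a new reading comes with each control period).
- ctrl.read_camera(name): name is "scene" or "side" or "wrist"; returns a dict with "image" (384x512x3 uint8, red, green, blue), "fovy" (degrees; the focal length in pixels is half the picture's height over the tangent of half this angle, whatever the lens; pixels are square), "cx", "cy" (the principal point, pixels), "extrinsics" (4x4, takes a point from camera to world coordinates). Camera axes: x right, y up, looking along -z (the intrinsics and any distortion apply to the point x, -y, -z); pixel columns grow to the right and rows downward; lengths in m; the calibration is good to about 2 mm. A picture is of the moment at which its call begins. There is no depth.
- ctrl.sign_off(): hands the job in; it is judged then, once.
The state is a dict: "time": time; "qpos": joint angles; "dq": joint speeds; "joint_efforts": joint torques, N m; "eef_pos": TCP position; "tcp_rot": TCP orientation; "contact_force": force on the tool from outside, world axes, zero at the start; "wrist_torque": the same for the moment, N m; "opening": opening from 0.0 (shut) to 1.0 (fully open); "finger_force": force on a finger pad.
Only numpy, scipy, OpenCV 4.12 (cv2) and the standard library are available. Lean on these libraries where they do the work, as an engineer would, in place of code of your own. Each camera call takes 0.05 s, during which the arm holds its last target. There are 200 camera calls.

TASK

Open the tub that stands in the wooden holder: squeeze the two side tabs of its safety cap inward, keep them squeezed while you turn the cap anticlockwise (seen from above) by about a fifth of a turn, and lift it straight off. Set the cap down gently, right way up, near the middle of the round wooden trivet and let go.

Things in the scene. Friction and masses are not known exactly. Their poses are not given: they have to be found in the camera images.
- tabs_mid (a point): Loose grey plastic safety cap, 50 mm high and across, 60 g, with a flat ribbed spring tab on each side (20 wide, 26 high). Point: on its axis half-way up the tabs, 31 mm above its lower rim; z up out of its top, y through the middles of both tabs. Tab faces are 63 mm apart at rest, 51 mm when squeezed home (6 mm and 7 N each; hold with 10 to 25 N).
- neck_rim (a point): Centre of the tub's neck mouth, 143 mm above the worktop; y as the tub's. Closed, the cap's top is 4 mm above it and the cap's y lies along this y. The cap is locked until both tabs are in; then it turns anticlockwise from above only and lifts off once turned 55 to 115 degrees (aim at 75); raise it 50 mm to clear. Play on the neck: 2 to 3 mm.
- tub: White tub, 88 mm across, fixed in a square wooden holder (120 mm, 30 mm high) fixed to the worktop. Origin: centre of the holder's underside, z up. Flat shoulder at 95 mm; the closed cap's lower rim is at 97 mm. Two catches stand 7 mm up from the shoulder beside the tabs, 28 to 36 mm from the axis: keep fingertips over 10 mm above the shoulder.
- trivet: Round wooden trivet, 140 mm across and 12 mm thick, fixed flat on the worktop; origin at the centre of its underside. (A square wooden board of like size, 130 mm, is not it.)
There are look-alikes about, which are no part of the job. What is shaped like the part that bears tabs_mid but green or red is not meant.

How it is judged:
By the outcome, as a careful person would: the job done as asked, in the order asked, and still so for the second after the job is handed in, with the robot touching nothing.
It also fails if it takes over 51 s, if anything falls off the work surface, if the arm or the gripper's body presses on something with over 40 N, if the wrist force passes 120 N, or if a joint passes its speed limit or range.

## Working session

There is one attempt and no reset: what is moved stays moved. The work goes in short steps, Python scripts to look and compute and a tool call to move; the robot and the scene stay as the last step left them, time stands still between calls to the robot, and variables do not carry over. Pictures are saved under pics/ and viewed, at most 10 in all, crops included, and the job is handed in when it is done.

Besides the shell and the picture viewer there is one more tool, called after ">>>" by a JSON object that holds its "method" and its "body". send_rows: Moves the arm, as the interface text tells. Its arguments: {"type":"object","properties":{"moves":{"type":"string"},"newtons":{"type":"number"}},"required":["moves"]}

```bash
ls; mkdir -p pics
cat > h.py <<'E'
import numpy as np, cv2
from plant import ctrl
def cam(n):
    c=ctrl.read_camera(n); im=cv2.cvtColor(c["image"],cv2.COLOR_RGB2BGR); return c,im
E
python3 - <<'E'
from h import *
for n in ["scene","side"]:
    c,im=cam(n); cv2.imwrite(f"pics/{n}0.png",im); print(n,[k for k in c], c["fovy"],c["cx"],c["cy"],np.round(c["extrinsics"],3).tolist())
    np.savez(f"{n}0.npz",**{k:v for k,v in c.items() if k!='name'})
print(ctrl.get_state())
E
```

```text
pics
scene ['image', 'fovy', 'cx', 'cy', 'extrinsics'] 51.08708742156897 255.68722967241615 190.33246524901165 [[-0.2, -0.846, 0.495, 0.959], [0.98, -0.169, 0.106, 0.157], [-0.006, 0.506, 0.863, 0.969], [0.0, 0.0, 0.0, 1.0]]
side ['image', 'fovy', 'cx', 'cy', 'extrinsics'] 55.39021186914535 255.24553621158879 196.40278083697547 [[0.729, 0.424, -0.537, 0.067], [-0.684, 0.462, -0.565, -0.351], [0.008, 0.779, 0.627, 0.578], [0.0, 0.0, 0.0, 1.0]]
{'time': 0.1, 'qpos': array([-1.49974786e-01,  2.87124336e-01,  1.57803400e+00,  5.19671053e-06,
        1.27855910e+00, -1.50002464e-01]), 'dq': array([ 0.00043137, -0.00284586, -0.00308177,  0.00011691,  0.00033851,
       -0.00012938]), 'joint_efforts': array([ 1.14915063e-03, -4.07295120e+01, -2.93698221e+01, -1.06323112e-04,
        3.42678482e-03, -4.41654265e-06]), 'eef_pos': array([6.74444694e-01, 1.31708429e-04, 2.44052090e-01]), 'tcp_rot': array([ 7.07097128e-01,  7.07115637e-01, -6.28535533e-04, -8.56520110e-04]), 'contact_force': array([-0.28859359,  0.24909611, -0.08281148]), 'wrist_torque': array([ 0.02165013, -0.00838776, -0.00559955]), 'finger_force': 0.0, 'opening': 0.9959133647308509}
```

View pics/scene0.png

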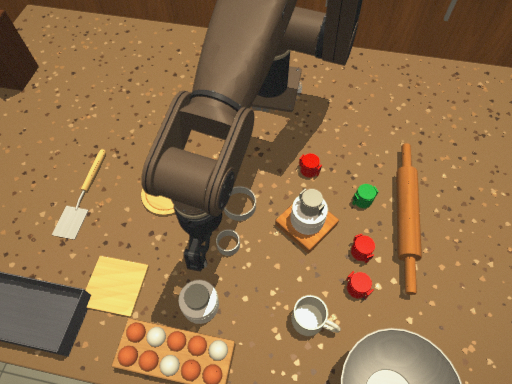

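View pics/side0.png

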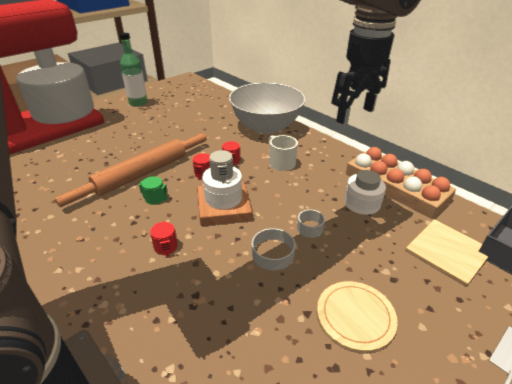

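The tub, holder and grey cap are at about scene (310,205) and side (223,185). The trivet is at side (357,315) and is half hidden in the scene view. The square yellow board is the decoy.

```bash
cat >> h.py <<'E'
def ray(c,u,v):
    f=192/np.tan(np.radians(float(c["fovy"]))/2); E=c["extrinsics"]
    d=E[:3,:3]@np.array([(u-c["cx"])/f,-(v-c["cy"])/f,-1.]); return E[:3,3],d
def onz(c,u,v,z):
    o,d=ray(c,u,v); return o+d*(z-o[2])/d[2]
def proj(c,p):
    f=192/np.tan(np.radians(float(c["fovy"]))/2); E=c["extrinsics"]
    q=E[:3,:3].T@(np.asarray(p)-E[:3,3]); return np.array([c["cx"]+f*q[0]/-q[2], c["cy"]-f*q[1]/-q[2]])
def tri(c1,p1,c2,p2):
    o1,d1=ray(c1,*p1);o2,d2=ray(c2,*p2)
    s,t=np.linalg.lstsq(np.c_[d1,-d2],o2-o1,rcond=None)[0]
    a,b=o1+s*d1,o2+t*d2; return (a+b)/2,np.linalg.norm(a-b)
E
python3 - <<'E'
from h import *
S=np.load("scene0.npz");D=np.load("side0.npz")
a=cv2.cvtColor(S["image"],cv2.COLOR_RGB2BGR)[165:265,255:365]; b=cv2.cvtColor(D["image"],cv2.COLOR_RGB2BGR)
o=np.hstack([cv2.resize(a,(440,400),interpolation=2), cv2.resize(b[140:230,185:270],(340,360),interpolation=2).copy() if 0 else cv2.copyMakeBorder(cv2.resize(b[140:230,185:270],(340,360),interpolation=2),0,40,0,0,0)])
cv2.imwrite("pics/crop0.png",o)
hsv=cv2.cvtColor(b,cv2.COLOR_BGR2HSV); print(hsv[330,330],hsv[300,360])
m=cv2.inRange(hsv,(16,90,150),(32,255,255)); m[:, :300]=0; m[:270]=0; m[:,405:]=0
cs=max(cv2.findContours(m,0,1)[0],key=cv2.contourArea)
pts=np.array([onz(D,u,v,.012)[:2] for u,v in cs[:,0]])
(e,r)=cv2.minEnclosingCircle(pts.astype(np.float32)); print("trivet",e,r, cv2.fitEllipse(pts.astype(np.float32)))
E
```

```text
[ 25  85 254] [ 24  88 254]
trivet (0.4573509395122528, -0.20135977864265442) 0.07431738823652267 ((0.4581994116306305, -0.20151779055595398), (0.1398923099040985, 0.14300167560577393), 79.81907653808594)
```

View pics/crop0.png

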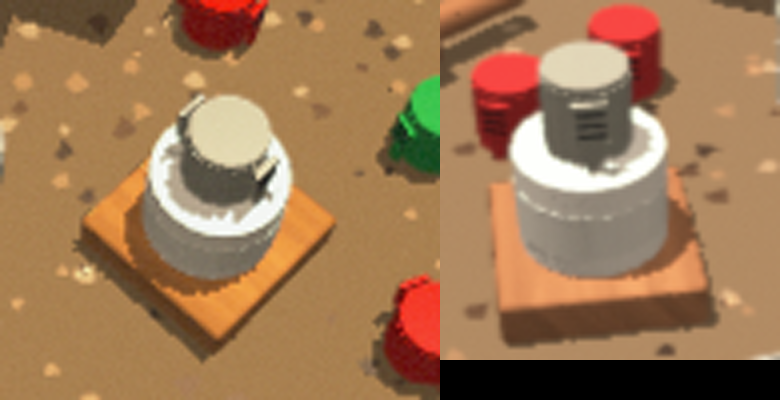

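Run:
```python
from h import *
S=np.load("scene0.npz");D=np.load("side0.npz")
s=lambda x,y:(255+x/4,165+y/4); d=lambda x,y:(185+(x-440)/4,140+y/4)
print("captop tri",tri(S,s(230,130),D,d(586,66)), onz(S,*s(230,130),.147),onz(D,*d(586,66),.147))
print("rightcorner->",[onz(S,*s(*p),.03).round(4) for p in [(83,222),(213,342),(335,225)]])
print("side corners",[onz(D,*d(*p),.03).round(4) for p in [(500,310),(710,288),(678,170),(490,185)]])
a,b=[onz(S,*s(*p),.14) for p in [(190,106),(268,168)]]; print("tabs",a,b,np.degrees(np.arctan2(*(b-a)[[1,0]])),np.linalg.norm(b-a))
st=ctrl.get_state(); from scipy.spatial.transform import Rotation as R; print(R.from_quat(st['tcp_rot']).as_matrix().round(3))
```

```text
captop tri (array([0.47879272, 0.19046846, 0.14446235]), np.float64(0.0005896883150983295)) [0.48003737 0.19058599 0.147     ] [0.47645005 0.18694824 0.147     ]
rightcorner-> [array([0.4987, 0.1108, 0.03  ]), array([0.5644, 0.2046, 0.03  ]), array([0.4687, 0.271 , 0.03  ])]
side corners [array([0.3944, 0.1707, 0.03  ]), array([0.4929, 0.1052, 0.03  ]), array([0.5542, 0.2008, 0.03  ]), array([0.4585, 0.2677, 0.03  ])]
tabs [0.46431379 0.16535956 0.14      ] [0.49688985 0.21587734 0.14      ] 57.184324268465026 0.06011028460271493
[[-0.     1.    -0.002]
 [ 1.     0.     0.   ]
 [ 0.    -0.002 -1.   ]]
```

Cap at about (0.479, 0.190), with the tab axis at about 57°, which agrees with the holder's edges. The triangulated height of 144 mm is close to the known 147 mm. The trivet fits at (0.458, -0.201) with a 70 mm radius, as given. Next I go above the cap and look with the wrist camera.

>>> {"method": "send_rows", "body": {"moves": "0 0 -0.02 0.2 -0.2 0 1;0 0 -0.05 0.4 -0.4 0 1;0 0 -0.08 0.6 -0.6 0 1;0 0 -0.1 0.8 -0.8 0 1;0 0 -0.13 0.95 -0.97 0 1;0 0 -0.158 0.95 -0.975 0 1;0 0 -0.158 0.95 -0.975 0 1;0 0 -0.158 0.95 -0.975 0 1;0 0 -0.158 0.95 -0.975 0 1;0 0 -0.158 0.95 -0.975 0 1", "newtons": 20}}

```text
time: 1.35
eef_pos: [0.4803, 0.1897, 0.2452]
tcp_rot: [0.286, 0.958, -0.0, -0.0]
contact_force: [-0.1, -0.7, -0.0]
opening: 1.002
finger_force: 0.0
```

Run:
```python
from h import *
o=[]
for n in ["wrist","scene","side"]:
    c,im=cam(n); np.savez(f"{n}1.npz",**c); 
    if n=="wrist": cv2.imwrite("pics/w1.png",im); print(c["extrinsics"].round(3).tolist(),c["fovy"]); print(proj(c,[.479,.19,.147]))
st=ctrl.get_state(); from scipy.spatial.transform import Rotation as R; print(st['eef_pos'],st['qpos'],R.from_quat(st['tcp_rot']).as_matrix().round(3))
```

```text
[[0.548, -0.8, -0.243, 0.417], [0.836, 0.524, 0.16, 0.23], [-0.001, -0.291, 0.957, 0.375], [0.0, 0.0, 0.0, 1.0]] 66.56997885823696
[252.26075958 197.82204061]
[0.48012875 0.1898389  0.24523296] [ 1.79823813e-01 -6.72637060e-02  1.96201421e+00  1.68951283e-05
  1.24704437e+00 -8.12189623e-01] [[-0.837  0.547 -0.   ]
 [ 0.547  0.837 -0.   ]
 [ 0.    -0.    -1.   ]]
```

View pics/w1.png

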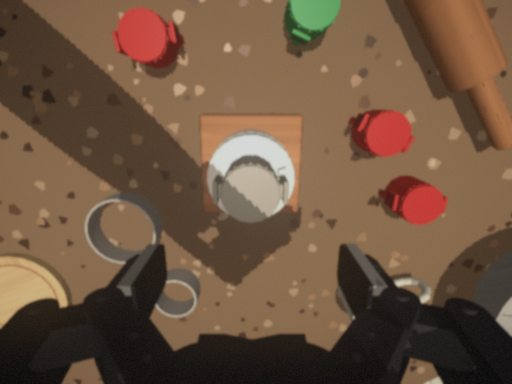

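The wrist view shows the holder centred on column 251, with its sides parallel to the image. The cap's top disc is at about (251,192), with tabs to its left and right at about (221,183) and (280,183). Next I measure it.

Run:
```python
from h import *
W=np.load("wrist1.npz"); im=W["image"].astype(int)
print(im[195,225:280:10].tolist(), im[150,250], im[215,250],[im[y,250].tolist() for y in range(155,226,5)])
ref=np.median(im[200:212,240:262].reshape(-1,3),0); m=(np.abs(im-ref).max(2)<22).astype(np.uint8); m[:150]=0;m[235:]=0;m[:,:200]=0;m[:,300:]=0
n,l,s,ce=cv2.connectedComponentsWithStats(m); k=1+s[1:,4].argmax(); print(s[k],ce[k])
(x,y),r=cv2.minEnclosingCircle(cv2.findNonZero((l==k).astype(np.uint8))); print(x,y,r, onz(W,x,y,.147),onz(W,x-r,y,.147)-onz(W,x+r,y,.147))
g=cv2.resize(W["image"][110:230,190:310,::-1],(600,600),interpolation=2); cv2.imwrite("pics/w1c.png",g)
# holder side edges at z=.03
hsv=cv2.cvtColor(W["image"],cv2.COLOR_RGB2HSV); print(hsv[120,200:206].tolist())
```

```text
[[124, 115, 100], [123, 115, 100], [179, 167, 148], [188, 176, 156], [186, 175, 154], [186, 174, 154]] [214 216 213] [120 111  97] [[154, 152, 145], [103, 97, 85], [159, 148, 130], [195, 183, 164], [193, 182, 162], [193, 180, 161], [191, 179, 159], [189, 177, 157], [188, 177, 157], [160, 150, 130], [123, 114, 100], [120, 111, 96], [120, 111, 97], [119, 109, 95], [87, 70, 55]]
[ 206  156   81   67 1601] [238.69519051 194.54153654]
246.5 183.5 44.09658432006836 [0.46628139 0.19276054 0.147     ] [-0.03902008 -0.05959933  0.        ]
[[13, 136, 154], [13, 137, 170], [13, 135, 179], [13, 135, 182], [13, 137, 183], [13, 134, 184]]
```

View pics/w1c.png

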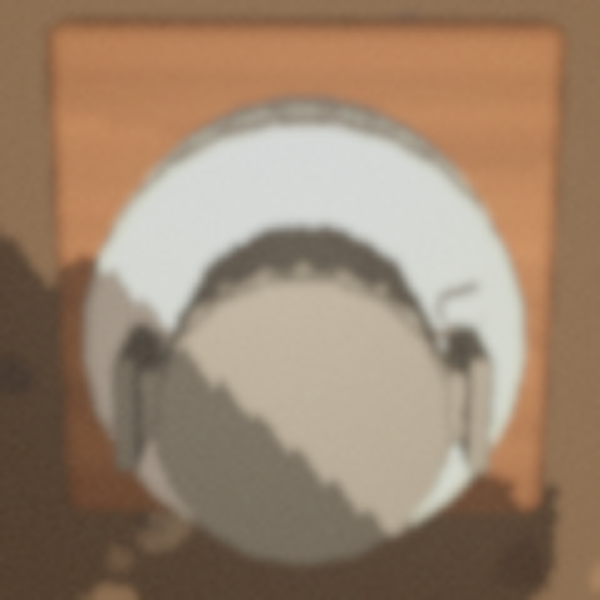

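Run:
```python
from h import *
W=np.load("wrist1.npz"); p=lambda x,y:(190+x/5,110+y/5)
print("disc",onz(W,*p(302,424),.147), onz(W,*p(150,420),.147)-onz(W,*p(455,420),.147))
a,b=onz(W,*p(117,400),.139),onz(W,*p(491,402),.139); print("tabs",a,b,(a+b)/2,np.linalg.norm(b-a),np.degrees(np.arctan2(*(b-a)[[1,0]])))
for q in [[(55,26),(72,510)],[(562,26),(540,510)],[(55,26),(562,26)]]:
    a,b=[onz(W,*p(*t),.03) for t in q]; print(a,b,np.degrees(np.arctan2(*(b-a)[[1,0]])),np.linalg.norm(b-a))
S=np.load("scene1.npz");D=np.load("side1.npz")
print(tri(W,p(302,424),np.load("scene0.npz"),(312.5,197.5)))
print(tri(W,p(302,424),np.load("side0.npz"),(221.5,156.5)))
```

```text
disc [0.47599594 0.19014819 0.147     ] [-0.02728124 -0.04167329  0.        ]
tabs [0.45745825 0.16501179 0.139     ] [0.49224169 0.21750244 0.139     ] [0.47484997 0.19125711 0.139     ] 0.06296948634327391 56.4691718922575
[0.39565712 0.17472454 0.03      ] [0.49333024 0.108754   0.03      ] -34.03594187269864 0.11786497073064126
[0.45908243 0.27154624 0.03      ] [0.55785438 0.20733366 0.03      ] -33.0282713475073 0.11780982167274219
[0.39565712 0.17472454 0.03      ] [0.45908243 0.27154624 0.03      ] 56.77226231478004 0.11574632022132327
(array([0.47727585, 0.19008075, 0.14263285]), np.float64(0.0014207395448311505))
(array([0.47730065, 0.18940444, 0.14506865]), np.float64(0.0017276363981042844))
```

All views agree: centre (0.4765, 0.190), angle 56.5°. I correct sideways, go down to TCP z of about 0.122, then squeeze.

>>> {"method": "send_rows", "body": {"moves": "0 0 0 0.017 -0.007 0 1;0 0 0.001 0.017 -0.007 0.15 1;0 0 0.001 0.017 -0.007 0.3 1;0 0 0.001 0.017 -0.007 0.45 1;0 0 0.001 0.017 -0.007 0.56 1;0 0 0.001 0.017 -0.007 0.6 1;0 0 0.001 0.017 -0.007 0.615 1;0 0 0.001 0.017 -0.007 0.615 1;0 0 0.001 0.017 -0.007 0.615 1", "newtons": 20}}

```text
time: 2.62
eef_pos: [0.477, 0.1909, 0.1234]
tcp_rot: [0.288, 0.958, 0.0, 0.001]
contact_force: [0.1, 0.8, -0.6]
opening: 1.001
finger_force: 0.0
```

>>> {"method": "send_rows", "body": {"moves": "0 0 0 0 0 0 0.6;0 0 0 0 0 0 0.4;0 0 0 0 0 0 0.2;0 0 0 0 0 0 0;0 0 0 0 0 0 -0.3;0 0 0 0 0 0 -1;0 0 0 0 0 0 -1;0 0 0 0 0 0 -1;0 0 0 0 0 0 -1;0 0 0 0 0 0 -1", "newtons": 20}}

```text
time: 3.88
eef_pos: [0.477, 0.1907, 0.1242]
tcp_rot: [0.288, 0.958, -0.0, 0.0]
contact_force: [-4.0, -1.3, 8.5]
opening: 0.587
finger_force: 20.6
```

Run:
```python
from h import *
print(ctrl.get_state())
o=[]
for n,y,x in [("scene",(150,270),(250,370)),("side",(120,240),(165,285)),("wrist",(110,384),(120,394))]:
    c,im=cam(n); o.append(cv2.resize(im[y[0]:y[1],x[0]:x[1]],(266,266),interpolation=2))
cv2.imwrite("pics/g1.png",np.hstack(o))
```

```text
{'time': 3.875, 'qpos': array([ 1.82828198e-01,  6.82767899e-02,  2.06508299e+00, -6.61208840e-04,
        1.00752349e+00, -8.03561201e-01]), 'dq': array([ 0.00023094,  0.00183426, -0.00143346, -0.00053   ,  0.00018824,
        0.00058818]), 'joint_efforts': array([ 1.13173007e-02, -2.44986928e+01, -2.34840453e+01,  1.49609218e-01,
       -7.89988954e-01, -1.07480332e-02]), 'eef_pos': array([0.47695994, 0.19066288, 0.12419607]), 'tcp_rot': array([ 2.87894001e-01,  9.57662174e-01, -8.64112653e-05,  4.43296397e-04]), 'contact_force': array([-4.02323388, -1.2744386 ,  8.50990369]), 'wrist_torque': array([-0.23631443,  0.55013483, -0.01088582]), 'finger_force': 20.62257109209895, 'opening': 0.5869907505545864}
```

View pics/g1.png

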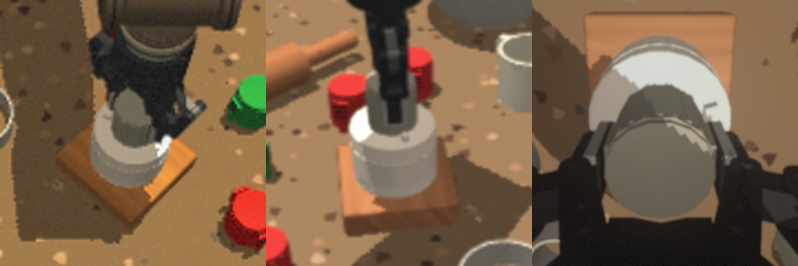

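Opening 0.587 is about 50 mm, so both tabs are squeezed home, with one finger on each tab in all three views. Now I turn anticlockwise, the first third as a check.

>>> {"method": "send_rows", "body": {"moves": "0 0 -0.015 0 0 0 -1;0 0 -0.03 0 0 0 -1;0 0 -0.045 0 0 0 -1;0 0 -0.06 0 0 0 -1;0 0 -0.075 0 0 0 -1;0 0 -0.075 0 0 0 -1", "newtons": 20}}

```text
time: 4.78
eef_pos: [0.4777, 0.1911, 0.1242]
tcp_rot: [0.056, 0.998, 0.0, 0.002]
contact_force: [0.4, 0.1, 6.0]
opening: 0.586
finger_force: 20.0
```

Run:
```python
from h import *
s=ctrl.get_state(); print(s['contact_force'],s['wrist_torque'],s['qpos'][5],s['opening'])
```

```text
[0.36299533 0.10264993 5.95672838] [0.03098681 0.1238006  0.00475821] -1.2754110947534887 0.585532942267975
```

>>> {"method": "send_rows", "body": {"moves": "0 0 -0.015 0 0 0 -1;0 0 -0.03 0 0 0 -1;0 0 -0.045 0 0 0 -1;0 0 -0.06 0 0 0 -1;0 0 -0.075 0 0 0 -1;0 0 -0.09 0 0 0 -1;0 0 -0.105 0 0 0 -1;0 0 -0.12 0 0 0 -1;0 0 -0.133 0 0 0 -1;0 0 -0.133 0 0 0 -1;0 0 -0.133 0 0 0 -1", "newtons": 20}}

```text
time: 6.15
eef_pos: [0.4778, 0.191, 0.1242]
tcp_rot: [-0.354, 0.935, -0.0, 0.002]
contact_force: [-0.2, 0.4, 6.0]
opening: 0.582
finger_force: 19.9
```

Run:
```python
from h import *
s=ctrl.get_state(); print(s['contact_force'],s['wrist_torque'],s['qpos'][5],s['opening'])
```

```text
[-0.16339565  0.35449945  5.96869743] [0.00158307 0.09072463 0.0772763 ] -2.1106069219073254 0.5816446225949714
```

>>> {"method": "send_rows", "body": {"moves": "0 0 0 0 0 -0.02 -1;0 0 0 0 0 -0.05 -1;0 0 0 0 0 -0.08 -1;0 0 0 0 0 -0.08 -1", "newtons": 20}}

```text
time: 6.65
eef_pos: [0.4767, 0.1908, 0.1389]
tcp_rot: [-0.353, 0.935, -0.0, 0.001]
contact_force: [-0.0, -0.7, 0.2]
opening: 0.585
finger_force: 21.3
```

Run:
```python
from h import *
s=ctrl.get_state(); print(s['contact_force'],s['wrist_torque'],s['qpos'][5],s['opening'])
o=[]
for n,y,x in [("side",(100,240),(155,295)),("wrist",(110,384),(120,394))]:
    c,im=cam(n); o.append(cv2.resize(im[y[0]:y[1],x[0]:x[1]],(400,400),interpolation=2))
cv2.imwrite("pics/g2.png",np.hstack(o))
```

```text
[-0.02518757 -0.71800639  0.19086146] [ 0.04697284  0.03038213 -0.02822042] -2.1104756883845877 0.5848238232752784
```

View pics/g2.png

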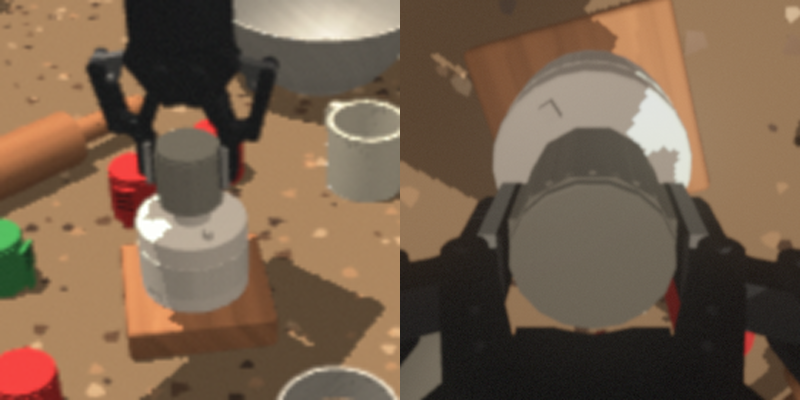

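The cap turned with the fingers and is rising freely off the neck; the side view shows the bare neck below it. Now I lift clear and carry it.

>>> {"method": "send_rows", "body": {"moves": "0 0 0 0 0 -0.12 -1;0 0 0 0 0 -0.25 -1;0 0 0 0 0 -0.4 -1;0 0 0 0 0 -0.5 -1;0 0 0.02 0.1 -0.1 -0.5 -1;0 0 0.04 0.22 -0.23 -0.5 -1;0 0 0.065 0.34 -0.35 -0.5 -1;0 0 0.09 0.46 -0.48 -0.5 -1;0 0 0.115 0.58 -0.6 -0.5 -1;0 0 0.14 0.68 -0.705 -0.5 -1;0 0 0.167 0.68 -0.705 -0.5 -1;0 0 0.167 0.68 -0.705 -0.5 -1", "newtons": 20}}

```text
time: 8.25
eef_pos: [0.4674, -0.0053, 0.238]
tcp_rot: [0.162, 0.987, 0.0, -0.0]
contact_force: [0.5, -0.3, 0.4]
opening: 0.58
finger_force: 22.2
```

Run:
```python
from h import *
from scipy.spatial.transform import Rotation as R
s=ctrl.get_state(); M=R.from_quat(s['tcp_rot']).as_matrix(); print(s['eef_pos'],s['qpos'],s['opening'])
d=np.array([.458,-.2015,.2392])-s['eef_pos']; print(M.T@d/.2)
S,im=cam("scene"); cv2.imwrite("pics/s2.png",im); D,im2=cam("side")
# trivet in side again + scene
for c,i in [(S,im),(D,im2)]:
    h=cv2.cvtColor(i,cv2.COLOR_BGR2HSV); m=cv2.inRange(h,(18,60,90),(32,255,255))
    for k in cv2.findContours(m,0,1)[0]:
        if cv2.contourArea(k)>600:
            p=np.array([onz(c,u,v,.012)[:2] for u,v in cv2.convexHull(k)[:,0]],np.float32); print(cv2.minEnclosingCircle(p),cv2.fitEllipse(p))
```

```text
[ 0.46736823 -0.00530452  0.23795959] [-2.28959542e-01 -1.79724003e-01  2.07660128e+00  4.41171620e-05
  1.24543005e+00 -1.47415307e+00] 0.5803896666025692
[-0.26942382 -0.94441488 -0.00636897]
((0.9515740871429443, -0.32015764713287354), 0.10925834625959396) ((0.9308841228485107, -0.7642312049865723), (0.046120911836624146, 0.5482596755027771), 0.0)
((0.7382357120513916, -0.24444933235645294), 0.09093152731657028) ((0.7358021140098572, -0.23862917721271515), (0.15689973533153534, 0.16951443254947662), 108.9888916015625)
((0.4628722071647644, -0.2011795938014984), 0.07304446399211884) ((0.46333473920822144, -0.20162303745746613), (0.1392759531736374, 0.14453990757465363), 113.77664184570312)
((0.4582420289516449, -0.20267310738563538), 0.07034353166818619) ((0.4584946930408478, -0.20222073793411255), (0.13801369071006775, 0.1395561844110489), 91.88115692138672)
((0.7348250150680542, -0.2447892427444458), 0.08990097790956497) ((0.7312902808189392, -0.23871491849422455), (0.15553686022758484, 0.17212943732738495), 144.7217254638672)
((2.1467676162719727, 0.42843058705329895), 1.3034623861312866) ((1.9881987571716309, 0.7461342811584473), (1.5852669477462769, 2.9583513736724854), 115.83580780029297)
```

View pics/s2.png

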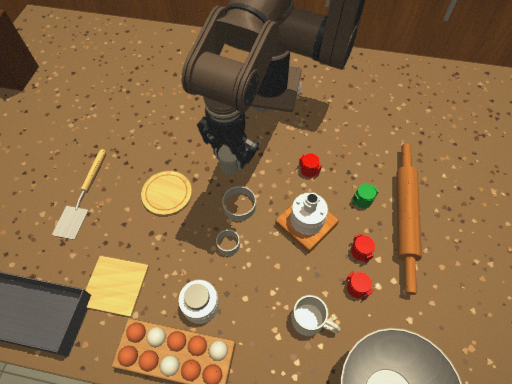

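The scene view shows the neck bare, the cap in the gripper, and the trivet at (166,193). Both views put it at about (0.460, -0.202).

>>> {"method": "send_rows", "body": {"moves": "0 0 0 -0.05 -0.15 0 -1;0 0 0 -0.1 -0.35 0 -1;0 0 0 -0.16 -0.55 0 -1;0 0 0 -0.22 -0.75 0 -1;0 0 0 -0.28 -0.9 0 -1;0 0 0 -0.28 -0.94 0 -1;0 0 0 -0.28 -0.94 0.2 -1;0 0 0 -0.28 -0.94 0.4 -1;0 0 0 -0.28 -0.94 0.6 -1;0 0 0 -0.28 -0.94 0.75 -1;0 0 0 -0.28 -0.94 0.85 -1;0 0 0 -0.28 -0.94 0.85 -1", "newtons": 20}}

```text
time: 9.85
eef_pos: [0.4591, -0.199, 0.0666]
tcp_rot: [0.162, 0.987, 0.001, -0.002]
contact_force: [-0.1, 0.2, -0.8]
opening: 0.581
finger_force: 22.2
```

Run:
```python
from h import *
s=ctrl.get_state(); print(s['eef_pos'],s['qpos'],s['opening'],s['contact_force'])
D,im=cam("side"); S,i2=cam("scene"); cv2.imwrite("pics/p1.png",np.hstack([cv2.resize(im[220:384,280:444],(400,400)),cv2.resize(i2[130:240,110:220],(400,400))]))
```

```text
[ 0.45905869 -0.19904807  0.06656331] [-6.12283324e-01  1.36251898e-01  2.11763000e+00  2.71082947e-04
  8.92608889e-01 -1.85870134e+00] 0.5811577318104892 [-0.11283894  0.15694198 -0.79903495]
```

View pics/p1.png

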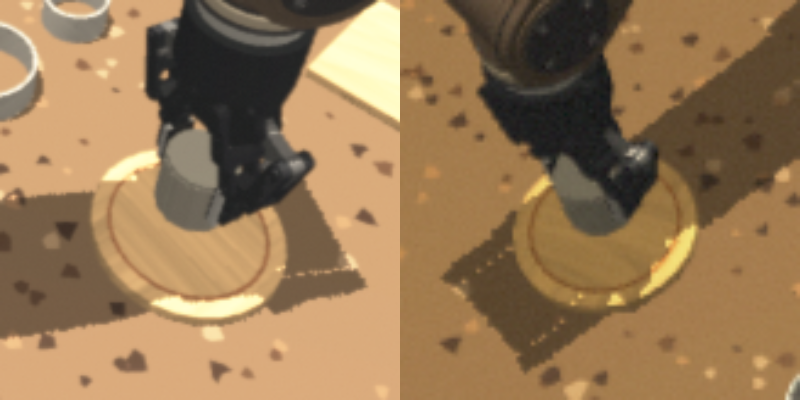

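The cap hangs upright over the trivet in both views, about 27 mm above it. I lower it slowly until it touches.

>>> {"method": "send_rows", "body": {"moves": "0 0 0 0 -0.01 0.06 -1;0 0 0 0 -0.01 0.1 -1;0 0 0 0 -0.01 0.12 -1;0 0 0 0 -0.01 0.127 -1;0 0 0 0 -0.01 0.132 -1;0 0 0 0 -0.01 0.132 -1;0 0 0 0 -0.01 0.132 -1"}}

```text
time: 10.82
eef_pos: [0.4598, -0.203, 0.0421]
tcp_rot: [0.163, 0.987, -0.0, 0.0]
contact_force: [1.0, 1.0, -1.2]
opening: 0.583
finger_force: 22.2
```

>>> {"method": "send_rows", "body": {"moves": "0 0 0 0 0 0.005 -1;0 0 0 0 0 0.01 -1;0 0 0 0 0 0.01 -1"}}

```text
time: 11.2
eef_pos: [0.4596, -0.2028, 0.0398]
tcp_rot: [0.163, 0.987, 0.0, -0.0]
contact_force: [-0.3, 0.5, 0.1]
opening: 0.578
finger_force: 22.2
```

>>> {"method": "send_rows", "body": {"moves": "0 0 0 0 0 0.003 -1;0 0 0 0 0 0.005 -1;0 0 0 0 0 0.005 -1"}}

```text
time: 11.58
eef_pos: [0.4598, -0.203, 0.0393]
tcp_rot: [0.163, 0.987, 0.0, -0.0]
contact_force: [-1.3, -0.0, 5.0]
opening: 0.579
finger_force: 23.5
```

Contact at 5 N. I release gradually and then go straight up.

>>> {"method": "send_rows", "body": {"moves": "0 0 0 0 0 0 0.25;0 0 0 0 0 0 0.35;0 0 0 0 0 0 0.45;0 0 0 0 0 0 0.55;0 0 0 0 0 0 0.7;0 0 0 0 0 0 1;0 0 0 0 0 0 1;0 0 0 0 0 0 1;0 0 0 0 0 0 1"}}

```text
time: 12.7
eef_pos: [0.4596, -0.2029, 0.0389]
tcp_rot: [0.163, 0.987, 0.0, -0.0]
contact_force: [0.2, -0.1, 0.2]
opening: 1.005
finger_force: 0.0
```

>>> {"method": "send_rows", "body": {"moves": "0 0 0 0 0 -0.03 1;0 0 0 0 0 -0.1 1;0 0 0 0 0 -0.25 1;0 0 0 0 0 -0.5 1;0 0 0 0 0 -0.75 1;0 0 0 0 0 -0.85 1;0 0 0 0 0 -0.85 1;0 0 0 0 0 -0.85 1"}}

```text
time: 13.7
eef_pos: [0.4591, -0.2025, 0.2081]
tcp_rot: [0.163, 0.987, 0.0, -0.001]
contact_force: [0.1, -0.4, 0.2]
opening: 1.0
finger_force: 0.0
```

Run:
```python
from h import *
s=ctrl.get_state(); print(s['eef_pos'],s['opening'],s['contact_force'],s['finger_force'])
D,im=cam("side"); S,i2=cam("wrist"); cv2.imwrite("pics/p2.png",np.hstack([cv2.resize(im[220:384,280:444],(300,300)),cv2.resize(i2,(400,300))]))
```

```text
[ 0.45907842 -0.2024835   0.20807707] 0.9996897694668914 [ 0.10691431 -0.35411477  0.17112024] 0.0
```

View pics/p2.png

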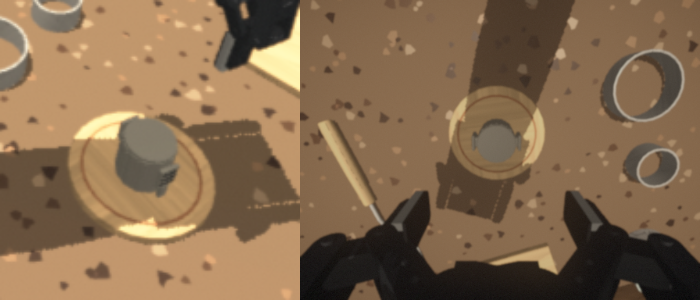

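The cap stands upright and free near the middle of the trivet: side crop (147,155), and wrist (497,141) with the trivet centred at (497,132). The difference fits perspective on the cap's height.

```bash
python3 -c "
from plant import ctrl; print(ctrl.sign_off())"
```

```text
the job is handed in; nothing more can be done
None
```

The tub is open: I squeezed the cap, turned it about 75° anticlockwise, lifted it straight off and set it upright near the middle of the trivet, then released it and handed the job in at about 14 s; no verdict was shown.

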